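Set up the drying rack and hang the washed cups on it

ROBOT

A 6-joint arm with a two-finger parallel gripper is mounted at the origin on a cart in front of the work surface, level with it; the furniture and walls round the work are solid. World frame = base frame: x ahead of the robot, y to its left, z up, the work surface at z = 0. Lengths are in mm, angles in degrees, forces in N, time in s.
With the tool pointing down it reaches from about 350 to 850 mm from the base axis. Payload 8.1 kg.
Tool frame: the origin (TCP) lies at the very end of the fingers, on their centre line; the grasp point (between the pads) lies 19 mm behind it (r.grip_point_offset is the distance from the TCP to the grasp point, in mm); z points along the fingers, y is the line along which they close (so a half turn about z gives the same grasp; the last joint's range is limited). The gripper opens to 85 mm and grips with 20 to 120 N. Pads are 22 mm wide; open, the fingers measure 114 mm over their backs; the gripper's body (76 mm by 85 mm) begins 54 mm behind the grasp point. The pads swing forward as they close: fully open they stand 13 mm farther back than shut.
Start: joints at [-78.805, 7.471, 85.268, -0, 87.261, -4.893], TCP at [166.295, -576.499, 231.292] pointing down, gripper open.
Joint ranges: [-169.43, 169.43], [-51.17, 129.36], [1.28, 143.12], [-76.62, 256.62], [0, 156.53], [-152.29, 152.29]. Speed limits (degrees/s): [136.94, 136.94, 159.86, 180, 180, 180].

INTERFACE

Orientations are given as [roll, pitch, yaw] about the fixed x, y, z axes, in that order (R = Rz(yaw) Ry(pitch) Rx(roll)).
In Python, from bench import status, eyes, r gives the robot as it stands.
- The arm moves only by the shell command python3 -m handwheel 'ROWS' [FORCE]. ROWS is a JSON object whose one key "series" holds a list that holds one entry, the list of rows, each a list of 7 numbers: the shift along the tool's x, y, z in cm, then the turn, a rotation vector about the tool's x, y, z in rad, then the opening, from 0 (shut) to 1 (fully open). In form: {"series": [[[tx, ty, tz, rx, ry, rz, claw], ...]]}. A call has 1 to 12 rows; each row is the pose to reach, as a shift and turn from the pose commanded when the call began, along the tool's axes at that moment; what a row does not reach only later rows make up. A row lasts 1/8 s, in which the tool goes at most 62.5 mm and 10.7 degrees, less where a joint would pass 70% of its speed; a pose out of reach is approached as far as the arm can. A call with a gripper value outside its range is refused whole. The fingers move at their own pace and stop on an object; FORCE is the grip in N (left out, the last holds). Time passes only in rows, so rows that repeat a pose let the fingers close. It gives the time, the measured TCP pose, the force, the opening and the grip force at its end, in the units of the state.
- status.sense(): the state, without advancing time (a new reading comes with each control period).
- eyes.snapshot(name): name is "scene" or "top" or "wrist"; returns a dict with "img" (480x640x3 uint8, red, green, blue), "mtx" (3x3 intrinsics, pixels), "R" (3x3) and "t" (3): a world point X has camera coordinates R X + t. Camera axes: x right, y down, z forward; pixel columns grow to the right and rows downward; lengths in mm; the calibration is good to about 2 mm. A picture is of the moment at which its call begins. There is no depth.
- r.hand_in(): hands the job in; it is judged then, once.
The state is a dict: "time": time; "joint_pos": joint angles; "qd": joint speeds; "joint_efforts": joint torques, N m; "tool_pos": TCP position; "tcp_rot": TCP orientation; "ft_force": force on the tool from outside, world axes, zero at the start; "wrist_torque": the same for the moment, N m; "finger_gap": finger opening in mm; "grip_force": force on a finger pad.
Only numpy, scipy, OpenCV 4.12 (cv2) and the standard library are available. Lean on these libraries where they do the work, as an engineer would, in place of code of your own. Each camera call takes 0.05 s, during which the arm holds its last target. There are 200 camera calls.

TASK

Get the washed cups onto the drying rack: first slide the drip tray fully home under the rack from its open end, so that nothing drips on the worktop. Then take the three vessels that stand bottom up in the group beside the tray's tab (they are the washed ones) and set them mouth down over the rack's pegs, each on the peg that suits its depth - the tallest vessel on the tallest peg, the middle one on the middle peg, the little one on the shortest - seated on the deck and centred over the peg. Leave the steel cup that stands the right way up where it is, it is in use.

Things in the scene. Friction and masses are not known exactly. Their poses are not given: they have to be found in the camera images.
- rack: steel-wire drying rack, fixed, 252 mm long (its y), 100 wide (x); origin on the worktop under its centre. Deck underside 28 mm, top 34 mm above the worktop; 88 mm free between the foot wires below. Open for the tray at its +y (left) end; a cross wire near the -y end stops the tray, which is then home with its origin at x 0, y +2 mm in the rack frame. Pegs at x 0, y -85, 0, +85 mm in any order
- peg_tall: the tallest of three grey plastic pegs fixed upright on the rack's deck, stem 11 mm, knob tip 16 mm and foot flange 30 mm in diameter. It rises 86 mm above the deck. Origin at its foot on the deck (34 mm above the worktop)
- peg_middle: the middle peg, of the same shape, 60 mm high above the deck; origin at its foot on the deck
- peg_short: the shortest peg, of the same shape, 34 mm high above the deck; origin at its foot on the deck
- drip_tray: loose white drip tray, 150 g; pan 225 mm long (its y), 76 wide (x), 15 high; origin under the pan's centre, on the worktop. A solid pull tab sticks out from the middle of its +y end, flat on the worktop: 28 mm wide (x), 16 high, from y +112 to +172 mm; pinch it across its width. Home, the tab stands 49 mm out of the rack's open end. Slides freely, no catch
- tall_cup: washed plain steel cup, standing bottom up; 99 mm high, tapering from 74 mm at the mouth (below) to 56 mm at the flat bottom (above), hollow, 96 mm deep inside. Origin at the centre of its bottom, that is 99 mm above what it stands on; its z axis points DOWN, to the mouth
- black_tumbler: washed black plastic tumbler, square with rounded edges, standing bottom up; 75 mm high, 70 mm across flats (87 across corners) at the mouth below, 51 across flats at the bottom above; hollow, 71 mm deep inside. Its flat sides face 12 degrees off its x and y axes (turned from +x towards -y). Origin at the centre of its bottom, 75 mm above what it stands on; z axis points DOWN
- small_cup: washed little white china cup without handle, round, standing bottom up; 50 mm high, tapering from 64 mm at the mouth (below) to 42 mm at the foot (above), hollow, 45 mm deep inside. Origin at the centre of its bottom, 50 mm above what it stands on; its z axis points DOWN, to the mouth
- upright_cup: a second plain steel cup just like the tall one (74 mm at the mouth, 99 mm high), but standing the right way up, mouth open above. In use: not to be moved. Origin under its centre, on the worktop, z up

How it is judged:
By the outcome, as a careful person would: the job done as asked, in the order asked, and still so for the second after the job is handed in, with the robot touching nothing.
It also fails if it takes over 120 s, if anything falls off the work surface, if the arm or the gripper's body presses on something with over 40 N, if the wrist force passes 120 N, or if a joint passes its speed limit or range.

## Working session

There is one attempt and no reset: what is moved stays moved. The work goes in short steps, Python scripts to look and compute and a shell command to move; the robot and the scene stay as the last step left them, time stands still between calls to the robot, and variables do not carry over. Pictures are saved under pics/ and viewed, at most 14 in all, crops included, and the job is handed in when it is done.

```bash
ls; mkdir -p pics; python3 - <<'E'
from bench import status, eyes, r
import cv2
print(status.sense())
for n in ("scene","top"):
    s=eyes.snapshot(n); cv2.imwrite(f"pics/{n}0.png",s["img"][:,:,::-1]); print(n,s["mtx"],s["R"],s["t"])
E
```

```text
pics
{'time': 0.0, 'joint_pos': array([-7.88048820e+01,  7.51679046e+00,  8.53311563e+01,  1.03123349e-03,
        8.72618838e+01, -4.88989860e+00]), 'qd': array([0.0649058 , 0.05231948, 0.01169486, 0.06199636, 0.04642414,
       0.0478523 ]), 'joint_efforts': array([ 1.81727322e-03, -5.69403327e+01, -5.00544977e+01, -6.13652855e-05,
        1.49704213e-02,  1.06981670e-05]), 'tool_pos': array([ 166.18698925, -575.93476412,  230.20891527]), 'tcp_rot': array([-1.79890657e+02, -1.03882955e-02,  1.60849564e+01]), 'ft_force': array([ 0.23537874,  0.76289179, -0.40570673]), 'wrist_torque': array([-0.01566506,  0.07542864, -0.04994822]), 'grip_force': 0.0, 'finger_gap': 85.31375943767152}
scene [[553.03578568   0.         325.09535918]
 [  0.         553.03578568 243.70889135]
 [  0.           0.           1.        ]] [[-0.58561188 -0.81019734 -0.02527842]
 [-0.30013853  0.24569824 -0.92170995]
 [ 0.75297781 -0.53217727 -0.38705525]] [342.82443176 238.17669962 862.09909726]
top [[596.46713226   0.         326.1801843 ]
 [  0.         596.46713226 231.20587925]
 [  0.           0.           1.        ]] [[-0.09934354 -0.99505213 -0.00145476]
 [-0.97128939  0.09728852 -0.21709875]
 [ 0.2161661  -0.02015437 -0.97614856]] [  95.58512161  510.34682592 1457.85135953]
```

View pics/scene0.png

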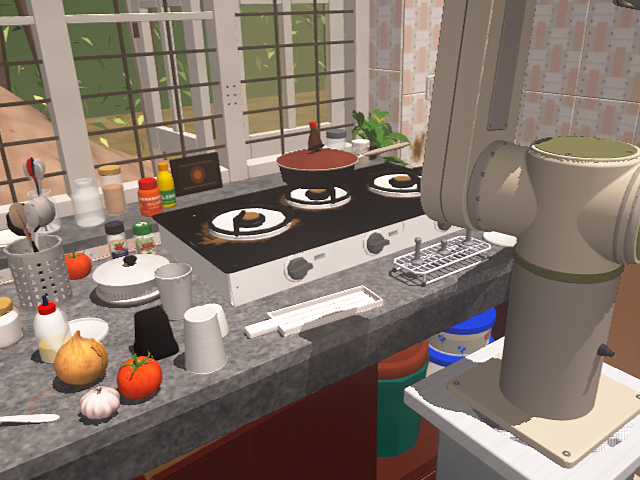

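View pics/top0.png

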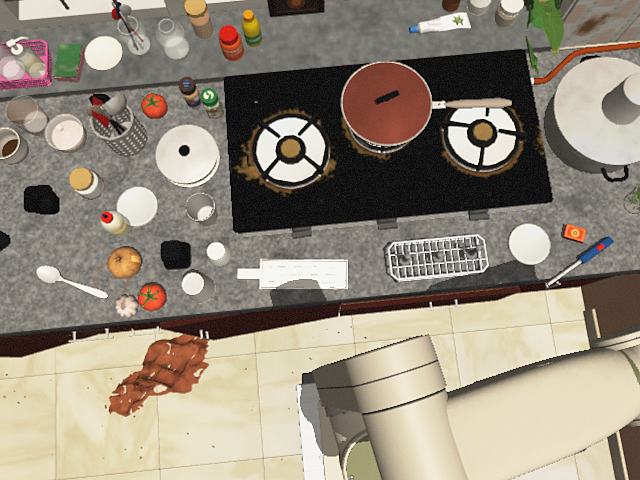

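The pictures show the rack at about (437,257) in the top view, the tray at (305,274) with its tab at (247,273) pointing left, the tall cup at (195,285), the tumbler at (175,254), the small cup at (217,252) and the upright cup at (200,207). Next I'll enlarge crops of these.

```bash
cat > h.py <<'E'
import numpy as np, cv2
from bench import status, eyes, r
from scipy.spatial.transform import Rotation as Ro
def snap(n,f=None):
    s=eyes.snapshot(n)
    if f: cv2.imwrite(f"pics/{f}.png",s["img"][:,:,::-1])
    return s
def crop(s,f,x0,y0,w,h,k):
    cv2.imwrite(f"pics/{f}.png",cv2.resize(s["img"][y0:y0+h,x0:x0+w,::-1],None,fx=k,fy=k,interpolation=cv2.INTER_CUBIC))
def bp(s,u,v,z):
    d=s["R"].T@np.linalg.inv(s["mtx"])@[u,v,1]; c=-s["R"].T@s["t"]
    return c+d*(z-c[2])/d[2]
def pj(s,X):
    p=s["mtx"]@(s["R"]@np.asarray(X,float)+s["t"]); return p[:2]/p[2]
def rel(p,yaw=None):
    "tool-frame row to reach TCP p (mm), tool down with given yaw, from the measured pose"
    st=status.sense(); R=Ro.from_euler('xyz',st["tcp_rot"],degrees=True)
    T=R.inv().apply(np.asarray(p)-st["tool_pos"])/10
    rv=np.zeros(3) if yaw is None else (R.inv()*Ro.from_euler('xyz',[180,0,yaw],degrees=True)).as_rotvec()
    return np.round(T,2),np.round(rv,3)
E
python3 - <<'E'
from h import *
s=snap("top"); crop(s,"tA",145,185,210,125,3.8); crop(s,"tB",375,222,125,70,6.4)
E
```

```text
(no output)
```

View pics/tA.png

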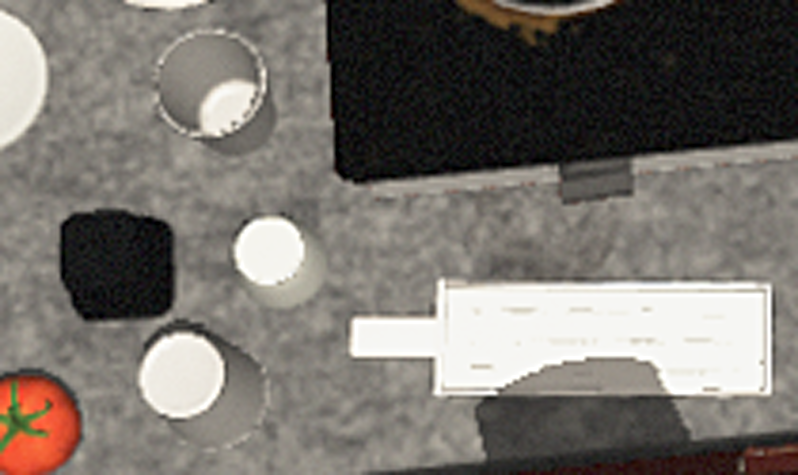

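View pics/tB.png

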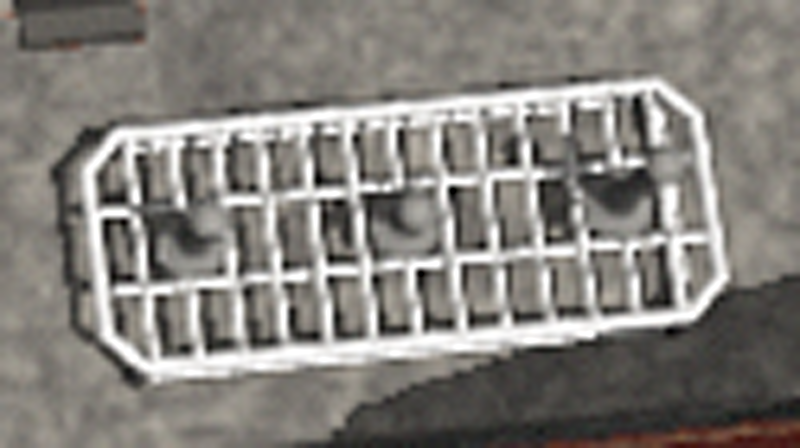

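```bash
python3 - <<'E'
from h import *
s=snap("top"); A=lambda u,v,z:bp(s,145+(u-.0)/3.8,185+v/3.8,z).round(1); B=lambda u,v,z:bp(s,375+u/6.4,222+v/6.4,z).round(1)
print("tall",A(181,375,99),"small",A(270,250,50),"up",A(211,84,99))
print("tray",[A(*p,15) for p in((441,283),(771,285),(437,394),(770,394))],"tab",A(350,318,16),A(350,357,16))
print("pegs",[B(*p,37) for p in((192,245),(403,222),(617,203))])
print("rack edges L,R,T,B",B(97,250,34),B(712,198,34),B(387,107,34),B(420,344,34))
q=snap("scene"); crop(q,"sA",120,240,150,110,5); crop(q,"sB",380,220,120,70,6.6)
E
```

```text
tall [410.7 379.5  99. ] small [495.9 326.6  50. ] up [600.1 350.2  99. ]
tray [array([468.8, 218.2,  15. ]), array([445.1,  -4.7,  15. ]), array([393.6, 226.6,  15. ]), array([371.3,   3.9,  15. ])] tab [450.8 281.3  16. ] [424.3 283.   16. ]
pegs [array([ 426.2, -148. ,   37. ]), array([ 427.1, -232.7,   37. ]), array([ 426.2, -318.5,   37. ])]
rack edges L,R,T,B [ 428.5 -110.6   34. ] [ 424.9 -357.3   34. ] [ 474.6 -233.5   34. ] [ 378.3 -233.1   34. ]
```

View pics/sA.png

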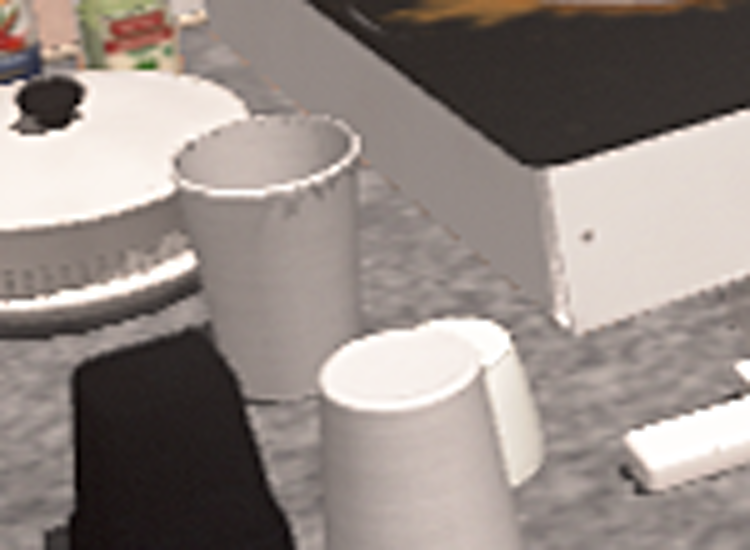

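View pics/sB.png

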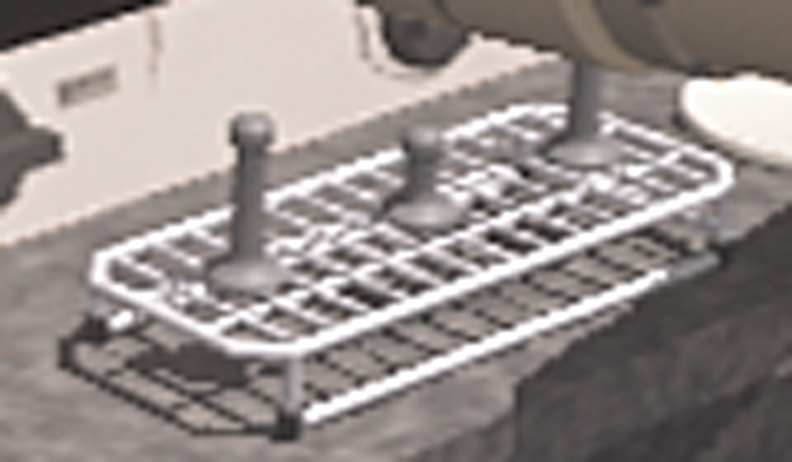

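```bash
python3 - <<'E'
from h import *
q=snap("scene")
for y in (-148,-233,-318.5):
    print(y,[((pj(q,(426.5,y,34+h))-[380,220])*6.6).round() for h in (0,34,60,86)])
print(rel((430,-230,230),50)); print(rel((435.6,265.2,200),84.1))
E
```

```text
-148 [array([258., 281.]), array([262., 189.]), array([265., 118.]), array([268.,  46.])]
-233 [array([430., 217.]), array([436., 129.]), array([440.,  60.]), array([445., -11.])]
-318.5 [array([592., 158.]), array([599.,  72.]), array([605.,   5.]), array([610., -63.])]
(array([ 34.94, -25.96,   0.11]), array([-0.001, -0.   , -0.592]))
(array([ 49.2 , -73.39,   3.14]), array([-1.000e-03, -0.000e+00, -1.187e+00]))
```

The crop fits pegs middle at y≈-148, short at -233 and tall at -318. The tall peg's top is hidden. Moving on to the tray tab.

```bash
python3 -m handwheel '{"series":[[[34.9,-26,0,0,0,-0.59,1],[34.9,-26,0,0,0,-0.59,1],[34.9,-26,0,0,0,-0.59,1],[34.9,-26,0,0,0,-0.59,1],[34.9,-26,0,0,0,-0.59,1],[34.9,-26,0,0,0,-0.59,1],[34.9,-26,0,0,0,-0.59,1]]]}' 30
```

```text
time: 1.18
tool_pos: [430.6, -228.2, 231.6]
tcp_rot: [180.0, -0.0, 49.9]
ft_force: [1.1, -0.5, -0.2]
finger_gap: 84.8
grip_force: 0.0
```

```bash
python3 - <<'E'
from h import *
print(rel((435.6,265.2,200),84.1))
E
```

```text
(array([ 38.06, -31.4 ,   3.13]), array([ 0.001,  0.   , -0.597]))
```

```bash
python3 -m handwheel '{"series":[[[38,-31.4,0,0,0,-0.6,1],[38,-31.4,0,0,0,-0.6,1],[38,-31.4,0,0,0,-0.6,1],[38,-31.4,0,0,0,-0.6,1],[38,-31.4,0,0,0,-0.6,1],[38,-31.4,0,0,0,-0.6,1],[38,-31.4,0,0,0,-0.6,1],[38,-31.4,0,0,0,-0.6,1],[38,-31.4,0,0,0,-0.6,1],[38,-31.4,0,0,0,-0.6,1]]]}' && python3 - <<'E'
from h import *
s=snap("wrist","w1"); c=-s["R"].T@s["t"]; print(c,s["R"])
print("pred tall",pj(s,(410.7,379.5,99)),"small",pj(s,(495.9,326.6,50)),"tab end",pj(s,(437.5,282,16)))
print(status.sense()["tool_pos"],status.sense()["tcp_rot"])
E
```

```text
time: 2.42
tool_pos: [434.0, 262.8, 231.1]
tcp_rot: [-180.0, 0.0, 84.3]
ft_force: [-0.6, -0.2, -0.6]
finger_gap: 85.6
grip_force: 0.0
[443.37710029 340.6362368  373.35202778] [[ 9.95170063e-01 -9.81612356e-02 -9.58177836e-04]
 [-9.28894115e-02 -9.44790992e-01  3.14231663e-01]
 [-3.17506461e-02 -3.12624939e-01 -9.49345851e-01]]
pred tall [279.98777275  77.19030222] small [390.58851856 139.55420624] tab end [330.40370014 189.33418248]
[434.25368735 262.19362747 231.18721956] [-1.79994226e+02  3.13803943e-02  8.42499510e+01]
```

View pics/w1.png

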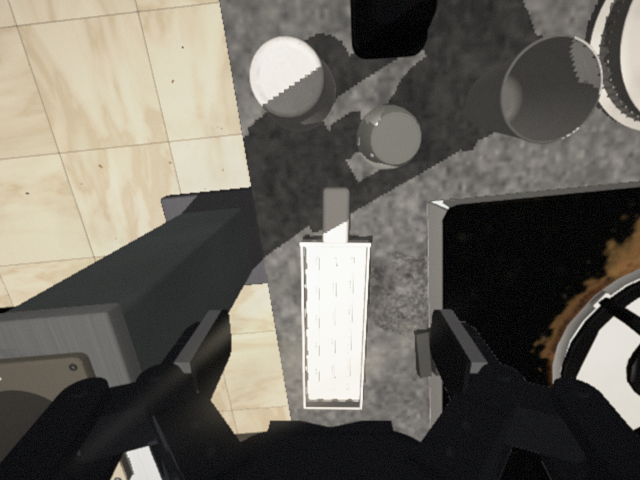

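```bash
python3 - <<'E'
from h import *
s=snap("wrist"); b=lambda u,v,z:bp(s,u,v,z).round(1)
print("tall",b(287,76,99),"small",b(391,134,50))
print("tab",b(324,188,16),b(349,188,16))
print("tray",b(301,244,15),b(371,244,15),b(306,408,15),b(361,408,15))
crop(s,"w1c",235,0,250,190,3.2)
E
```

```text
tall [416.2 379.3  99. ] small [496.9 330.7  50. ]
tab [431.4 283.5  16. ] [457.  280.9  16. ]
tray [400.  225.2  15. ] [475.9 217.6  15. ] [378.4   3.2  15. ] [449.   -3.8  15. ]
```

View pics/w1c.png

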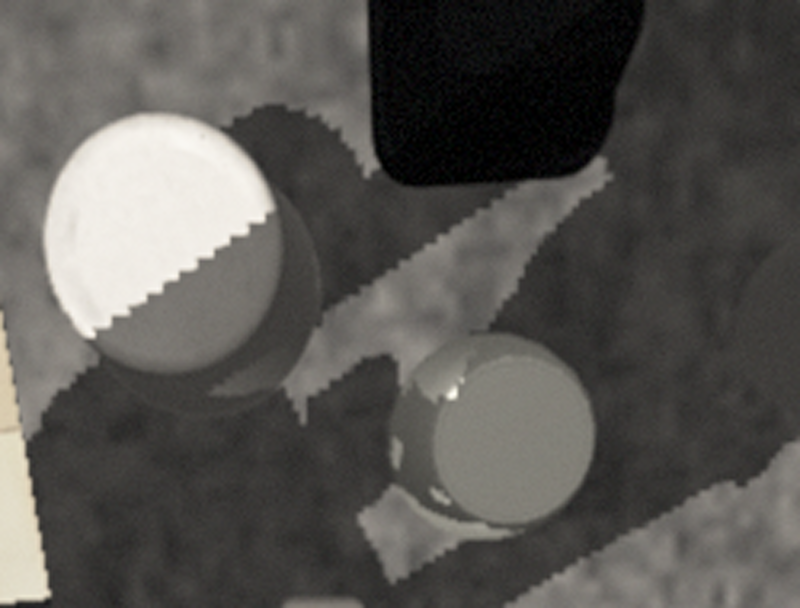

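```bash
python3 - <<'E'
from h import *
q=snap("scene"); 
print("scene tall",bp(q,200.4,313.6,99).round(1),"up",bp(q,173.6,271,99).round(1))
print("scene pegs",[bp(q,380+u/6.6,220+v/6.6,z).round(1) for u,v,z in((250,272,37),(251,126,90),(425,207,37),(422,138,64),(588,150,37))])
print("scene tall base-left etc pred",pj(q,(413,380,0)))
s=snap("wrist"); st=status.sense(); print("tcp px",pj(s,st["tool_pos"]),"camera centre in tool frame",Ro.from_euler('xyz',st["tcp_rot"],degrees=True).inv().apply(-s["R"].T@s["t"]-st["tool_pos"]))
crop(q,"sC",225,280,170,70,4.6); crop(s,"w1d",150,290,350,190,2.2)
E
```

```text
scene tall [410.7 381.9  99. ] up [600.4 353.8  99. ]
scene pegs [array([ 428.6, -146.3,   37. ]), array([ 431.4, -146.6,   90. ]), array([ 429.3, -233.2,   37. ]), array([ 430.2, -230.3,   64. ]), array([ 427.9, -317.6,   37. ])]
scene tall base-left etc pred [207.23215786 361.95748629]
tcp px [326.88285238 308.53690344] camera centre in tool frame [  78.31533654    1.5333559  -142.29824959]
```

View pics/sC.png

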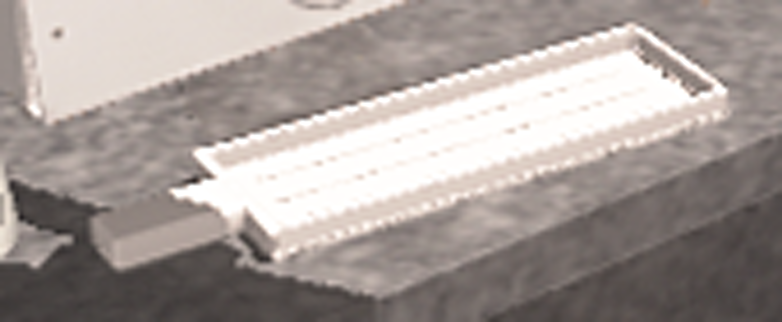

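Scene and top agree on the cup positions. The wrist camera reads about 5 mm high in x, so I'll trust the fixed cameras for absolute values. The pinch centres itself. Descending.

```bash
python3 -m handwheel '{"series":[[[0.35,0.15,12,0,0,0,1],[0.35,0.15,18,0,0,0,1],[0.35,0.15,21,0,0,0,1],[0.35,0.15,22.5,0,0,0,1],[0.35,0.15,22.5,0,0,0,1],[0.35,0.15,22.5,0,0,0,1]]]}'; python3 -c "
from h import *
import time
print(status.sense()['tool_pos'])"
```

```text
time: 3.38
tool_pos: [437.6, 266.4, 8.3]
tcp_rot: [179.9, -0.1, 84.2]
ft_force: [-1.1, 0.2, 0.6]
finger_gap: 85.5
grip_force: 0.0
[437.57893396 266.4127634    8.25100739]
```

```bash
python3 -m handwheel '{"series":[[[0,0,0.45,0,0,0,1],[0,0,0.45,0,0,0,0.5],[0,0,0.45,0,0,0,0],[0,0,0.45,0,0,0,0],[0,0,0.45,0,0,0,0],[0,0,0.45,0,0,0,0],[0,0,0.45,0,0,0,0],[0,0,0.45,0,0,0,0]]]}' 40
```

```text
time: 4.38
tool_pos: [436.6, 266.5, 2.4]
tcp_rot: [180.0, -0.0, 84.3]
ft_force: [0.4, -0.7, 6.2]
finger_gap: 26.9
grip_force: 40.8
```

```bash
python3 -m handwheel '{"series":[[[-2,-0.05,-0.1,0,0,-0.03,0],[-4,-0.1,-0.1,0,0,-0.06,0],[-6.05,-0.2,-0.1,0,0,-0.092,0],[-6.05,-0.2,-0.1,0,0,-0.092,0]]]}' 40; python3 - <<'E'
from h import *
print(rel((429,-70,4),89.5)); s=snap("top"); crop(s,"t2",230,225,270,90,2.95)
E
```

```text
time: 4.88
tool_pos: [427.7, 205.4, 2.5]
tcp_rot: [-180.0, 0.0, 89.5]
ft_force: [0.5, 0.6, -0.4]
finger_gap: 27.1
grip_force: 40.0
(array([-27.54,   0.39,  -0.14]), array([-0.001,  0.   , -0.   ]))
```

View pics/t2.png

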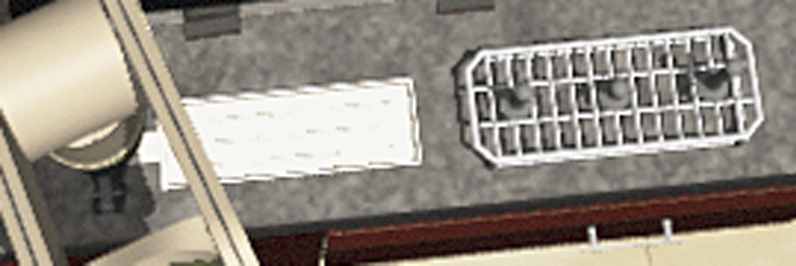

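```bash
python3 - <<'E'
from h import *
s=snap("top"); f=lambda u,v,z:bp(s,230+u/2.95,225+v/2.95,z).round(1)
print(f(413,78,15),f(420,162,15),f(416.5,120,15))
E
```

```text
[461.7 -64.1  15. ] [387.4 -61.6  15. ] [424.4 -62.8  15. ]
```

```bash
python3 -m handwheel '{"series":[[[-3,0.2,0,0,0,0,0],[-7,0.2,0,0,0,0,0],[-11,0.2,0,0,0,0,0],[-15,0.2,0,0,0,0,0],[-19,0.2,0,0,0,0,0],[-23,0.2,0,0,0,0,0],[-26,0.2,0,0,0,0,0],[-27.4,0.2,0,0,0,0,0],[-27.4,0.2,0,0,0,0,0]]]}' 40
```

```text
time: 6.1
tool_pos: [428.0, -67.8, 2.7]
tcp_rot: [-180.0, -0.0, 89.5]
ft_force: [0.1, -0.2, -1.1]
finger_gap: 26.8
grip_force: 40.0
```

```bash
python3 -m handwheel '{"series":[[[-0.3,0,0,0,0,0,0],[-0.5,0,0,0,0,0,0],[-0.5,0,0,0,0,0,0]]]}' 40;  python3 -m handwheel '{"series":[[[-0.2,0,0,0,0,0,0],[-0.2,0,0,0,0,0,0]]]}' 40; python3 -m handwheel '{"series":[[[-0.2,0,0,0,0,0,0],[-0.2,0,0,0,0,0,0]]]}' 40
```

```text
time: 6.48
tool_pos: [427.8, -72.3, 2.8]
tcp_rot: [-180.0, -0.0, 89.6]
ft_force: [-0.2, -0.2, -0.2]
finger_gap: 27.1
grip_force: 40.0
time: 6.72
tool_pos: [427.8, -74.7, 2.8]
tcp_rot: [180.0, 0.0, 89.5]
ft_force: [0.2, 0.4, -1.7]
finger_gap: 27.1
grip_force: 40.0
time: 6.98
tool_pos: [427.6, -75.3, 2.5]
tcp_rot: [-180.0, -0.2, 89.5]
ft_force: [1.1, 8.7, -0.3]
finger_gap: 27.1
grip_force: 40.1
```

```bash
python3 -m handwheel '{"series":[[[0,0,0,0,0,0,0.6],[0,0,0,0,0,0,1],[0,0,0,0,0,0,1],[0,0,0,0,0,0,1],[0,0,-5,0,0,0,1],[0,0,-11,0,0,0,1],[0,0,-17,0,0,0,1],[0,0,-22.5,0,0,0,1],[0,0,-22.5,0,0,0,1]]]}' && python3 - <<'E'
from h import *
print(rel((430,230,225),90))
s=snap("top"); t=snap("wrist"); 
im=np.hstack([cv2.resize(s["img"][190:310,145:265],(400,400),interpolation=cv2.INTER_CUBIC),cv2.resize(s["img"][215:295,370:500],(400,246),interpolation=cv2.INTER_CUBIC).__getitem__(slice(0,246)) if 0 else cv2.copyMakeBorder(cv2.resize(s["img"][215:295,370:500],(400,246),interpolation=cv2.INTER_CUBIC),0,154,0,0,0)])
cv2.imwrite("pics/t3.png",cv2.convertScaleAbs(im,alpha=1,beta=0)[:,:,::-1])
# tumbler silhouette: brightened
b=s["img"][235:275,155:195].astype(int).max(2); m=b<45
ys,xs=np.nonzero(m); print("tumbler sil px",xs.min()+155,xs.max()+155,ys.min()+235,ys.max()+235)
m8=cv2.approxPolyDP(cv2.convexHull(np.c_[xs+155,ys+235].astype(np.int32)),1.2,True)[:,0]; print(m8.tolist(), len(np.unique(b[m])), b[m].min(), b[m].max())
E
```

```text
time: 8.1
tool_pos: [430.6, -77.6, 233.6]
tcp_rot: [179.4, 0.2, 89.5]
ft_force: [-0.1, -0.5, -0.2]
finger_gap: 85.4
grip_force: 0.0
(array([30.76, -0.32,  0.76]), array([ 0.01 ,  0.003, -0.008]))
tumbler sil px 161 190 241 268
[[189, 265], [181, 268], [167, 268], [161, 258], [161, 244], [165, 241], [187, 243], [189, 246], [190, 255]] 44 1 44
```

View pics/t3.png

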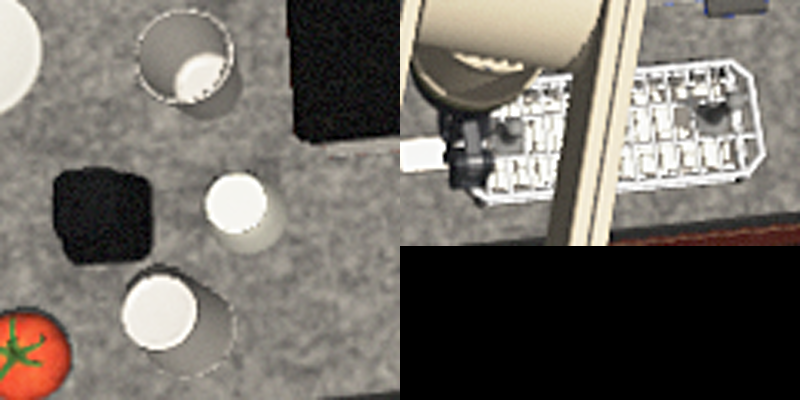

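The view shows the tray home, with the white pan visible under the deck. The cups are unmoved. Next I'll fit the tumbler silhouette in both fixed cameras while the arm stands clear.

```bash
cat > fit.py <<'E'
from h import *
from scipy.optimize import minimize
def sq(w,r,z,yaw):
    a=np.arange(0,360,10); p=[]
    for t in a:
        c,s_=np.cos(np.radians(t)),np.sin(np.radians(t)); p.append(((w/2-r)*np.sign(round(c,6))+r*c,(w/2-r)*np.sign(round(s_,6))+r*s_))
    p=np.array(p); c,s_=np.cos(yaw),np.sin(yaw)
    return np.c_[p@np.array([[c,s_],[-s_,c]]),np.full(len(p),z)]
def fit(views,x0):
    def cost(q):
        e=0
        for s,m,(x,y) in views:
            P=np.r_[sq(70,14.5,0,q[2]/20),sq(51,11,75,q[2]/20)]+[q[0],q[1],0]
            h=cv2.convexHull(np.array([(pj(s,p)-[x,y]+.5)*4*16 for p in P]).astype(np.int32))
            M=np.zeros((m.shape[0]*4,m.shape[1]*4),np.uint8); cv2.fillConvexPoly(M,h,1,cv2.LINE_8,4)
            e+=np.abs(cv2.resize(M.astype(np.float32),m.shape[::-1],interpolation=cv2.INTER_AREA)-m).sum()
        return e
    best=min((minimize(cost,[*x0,20*np.radians(w)],method="Nelder-Mead",options=dict(initial_simplex=np.array([[*x0,20*np.radians(w)]]*4)+np.vstack([np.zeros(3),np.eye(3)*6]))) for w in (0,25,50,75)),key=lambda o:o.fun)
    return best.x[:2].round(1),round(np.degrees(best.x[2]/20)%90,1),round(best.fun,1)
E
python3 - <<'E'
from fit import *
s=snap("top"); q=snap("scene")
for th in (25,35):
    V=[]
    for c,(x0,y0,w,h) in ((s,(157,237,38,36)),(q,(125,300,55,65))):
        m=(c["img"][y0:y0+h,x0:x0+w].max(2)<th).astype(np.uint8); n,l,st,_=cv2.connectedComponentsWithStats(m); m=(l==1+st[1:,4].argmax()).astype(np.float32)
        V.append((c,m,(x0,y0))); print(th,m.sum(), fit(V[-1:],(460,395)))
    print(fit(V,(460,395)))
E
```

```text
25 340.0 (array([482., 339.]), np.float64(22.9), np.float64(340.0))
25 81.0 (array([468., 355.]), np.float64(45.8), np.float64(81.0))
(array([482., 339.]), np.float64(22.9), np.float64(421.0))
35 688.0 (array([504.3, 436.2]), np.float64(84.1), np.float64(136.7))
35 995.0 (array([468., 355.]), np.float64(45.8), np.float64(995.0))
(array([482., 339.]), np.float64(22.9), np.float64(1683.0))
```

```bash
python3 - <<'E'
from fit import *
s=snap("top"); q=snap("scene")
print(pj(q,(495,428,75)),pj(q,(495,428,0)))
for th in (45,60):
    V=[]
    for c,(x0,y0,w,h) in ((s,(157,237,38,36)),(q,(127,298,53,64))):
        m=(c["img"][y0:y0+h,x0:x0+w].max(2)<th).astype(np.uint8); n,l,st,_=cv2.connectedComponentsWithStats(m); m=(l==1+st[1:,4].argmax()).astype(np.float32)
        V.append((c,m,(x0,y0))); print(th,m.sum(), fit(V[-1:],(500,432)))
    print(fit(V,(500,432)))
E
```

```text
[157.88000751 314.75300571] [163.74128707 350.66780607]
45 746.0 (array([504.3, 436.6]), np.float64(84.0), np.float64(78.7))
45 1717.0 (array([509.7, 437.2]), np.float64(77.9), np.float64(259.6))
(array([504.8, 438.2]), np.float64(80.4), np.float64(354.4))
60 768.0 (array([504.7, 436.3]), np.float64(86.3), np.float64(62.4))
60 1794.0 (array([508.9, 437.4]), np.float64(79.1), np.float64(233.2))
(array([505.2, 437.8]), np.float64(81.4), np.float64(317.1))
```

```bash
cat >> h.py <<'E'
import json
def cmd(add=None):
    "commanded pose from the log of final rows typed"
    L=json.load(open("log.json")) if __import__("os").path.exists("log.json") else []
    L+=add or []; json.dump(L,open("log.json","w"))
    p=np.array([166.295,-576.499,231.292]); R=Ro.from_euler('xyz',[180,0,16.088],degrees=True)
    for w in L: p=p+R.apply(np.array(w[:3])*10); R=R*Ro.from_rotvec(w[3:6])
    return p,R
def go(p,yaw,add=None):
    c,R=cmd(add); st=status.sense()
    print("cmd",c.round(1),R.as_euler('xyz',degrees=True).round(2),"meas",st["tool_pos"].round(1),st["tcp_rot"].round(1))
    print("row",(R.inv().apply(np.array(p)-c)/10).round(2),(R.inv()*Ro.from_euler('xyz',[180,0,yaw],degrees=True)).as_rotvec().round(3))
E
python3 - <<'E'
from h import *
z=lambda a,b,c,w=0:[a,b,c,0,0,w]
go((411,380.3,225),90,[z(34.9,-26,0,-.59),z(38,-31.4,0,-.6),z(.35,.15,22.5),z(0,0,.45),z(-6.05,-.2,-.1,-.092),z(-27.4,.2,0),z(-.9,0,0),z(0,0,-22.5)])
s=snap("top"); print("knob",bp(s,375+80/6.4,222+45/6.4,50),bp(s,375+80/6.4,222+45/6.4,90))
E
```

```text
cmd [427.8 -76.7 227.8] [180.     0.    89.54] meas [426.8 -76.4 225.9] [-1.798e+02 -1.000e-01  8.950e+01]
row [45.69 -2.04  0.28] [-0.     0.    -0.008]
knob [ 508.75064519 -111.97750514   50.        ] [ 500.16047225 -106.94195056   90.        ]
```

```bash
python3 -m handwheel '{"series":[[[45.7,-2,0.3,0,0,-0.008,1],[45.7,-2,0.3,0,0,-0.008,1],[45.7,-2,0.3,0,0,-0.008,1],[45.7,-2,0.3,0,0,-0.008,1],[45.7,-2,0.3,0,0,-0.008,1],[45.7,-2,0.3,0,0,-0.008,1],[45.7,-2,0.3,0,0,-0.008,1],[45.7,-2,0.3,0,0,-0.008,1],[45.7,-2,0.3,0,0,-0.008,1],[45.7,-2,0.3,0,0,-0.008,1]]]}' && python3 -m handwheel '{"series":[[[0,0,5,0,0,0,1],[0,0,10,0,0,0,1],[0,0,14,0,0,0,1],[0,0,16.3,0,0,0,1],[0,0,16.3,0,0,0,1]]]}' && python3 -m handwheel '{"series":[[[0,0,0,0,0,0,0.7],[0,0,0,0,0,0,0],[0,0,0,0,0,0,0],[0,0,0,0,0,0,0],[0,0,0,0,0,0,0],[0,0,0,0,0,0,0]]]}' 40
```

```text
time: 9.7
tool_pos: [411.5, 379.1, 224.2]
tcp_rot: [-180.0, 0.1, 90.0]
ft_force: [-0.5, 1.2, -0.2]
finger_gap: 85.2
grip_force: 0.0
time: 10.32
tool_pos: [410.4, 377.8, 59.8]
tcp_rot: [-179.8, 0.2, 89.9]
ft_force: [-0.1, -0.7, 0.2]
finger_gap: 85.1
grip_force: 0.0
time: 11.08
tool_pos: [412.9, 381.2, 64.5]
tcp_rot: [179.8, -0.1, 90.0]
ft_force: [-0.7, -3.1, 5.0]
finger_gap: 57.1
grip_force: 41.5
```

```bash
python3 -m handwheel '{"series":[[[0,0,-3,0,0,0,0],[0,0,-8,0,0,0,0],[0,0,-13,0,0,0,0],[0,0,-15,0,0,0,0],[0,0,-15,0,0,0,0]]]}' 40 && python3 - <<'E'
from h import *
z=lambda a,b,c,w=0:[a,b,c,0,0,w]
go((427,-318,212),90,[z(45.7,-2,.3,-.008),z(0,0,16.3),z(0,0,-15)])
q=snap("scene"); crop(q,"s4",100,190,220,165,3.6)
E
```

```text
time: 11.7
tool_pos: [412.4, 381.2, 213.9]
tcp_rot: [179.8, -0.1, 90.0]
ft_force: [-0.6, -0.2, -1.0]
finger_gap: 56.7
grip_force: 43.3
cmd [411.4 380.4 211.8] [180.   0.  90.] meas [412.4 381.2 213.9] [ 1.798e+02 -1.000e-01  9.000e+01]
row [-6.984e+01  1.560e+00 -2.000e-02] [-0.  0. -0.]
```

View pics/s4.png

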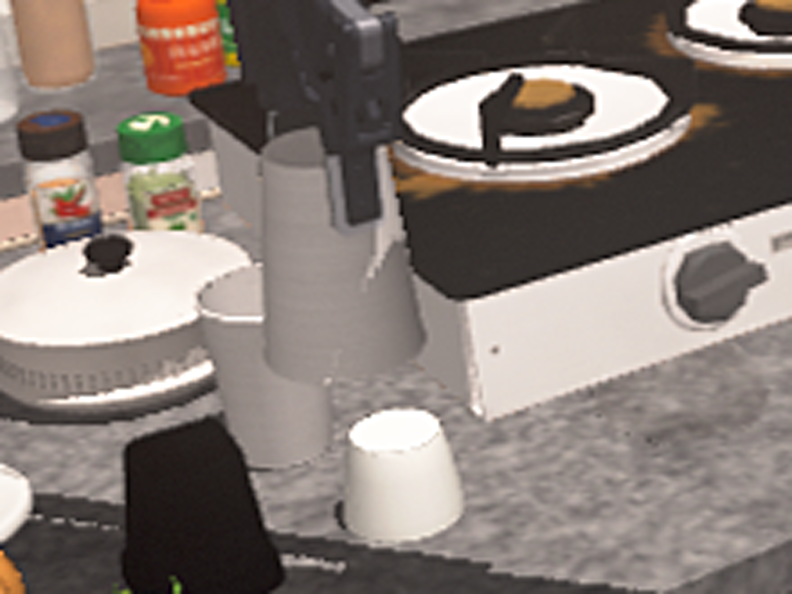

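```bash
python3 -m handwheel '{"series":[[[-5,0.1,0,0,0,0,0],[-11,0.3,0,0,0,0,0],[-17,0.4,0,0,0,0,0],[-23,0.5,0,0,0,0,0],[-29,0.7,0,0,0,0,0],[-35,0.8,0,0,0,0,0],[-41,0.9,0,0,0,0,0],[-47,1,0,0,0,0,0],[-53,1.2,0,0,0,0,0],[-59,1.3,0,0,0,0,0],[-65,1.5,0,0,0,0,0],[-69.8,1.6,0,0,0,0,0]]]}' 40 && python3 -m handwheel '{"series":[[[0,0,0,0,0,0,0],[0,0,0,0,0,0,0]]]}' 40; python3 - <<'E'
from h import *
go((427,-318,100),90,[[-69.8,1.6,0,0,0,0]])
s=snap("top"); crop(s,"t5",390,195,125,93,6.2)
E
```

```text
time: 13.25
tool_pos: [425.9, -319.0, 208.5]
tcp_rot: [-179.8, -0.2, 89.9]
ft_force: [0.5, 0.8, 0.2]
finger_gap: 56.7
grip_force: 43.3
time: 13.5
tool_pos: [426.4, -316.5, 209.2]
tcp_rot: [-179.8, -0.2, 90.0]
ft_force: [-0.0, 0.7, -0.8]
finger_gap: 56.9
grip_force: 43.3
cmd [ 427.4 -317.6  211.8] [180.   0.  90.] meas [ 426.4 -316.5  209.2] [-179.8   -0.2   90. ]
row [-0.04 -0.04 11.18] [-0.  0. -0.]
```

View pics/t5.png

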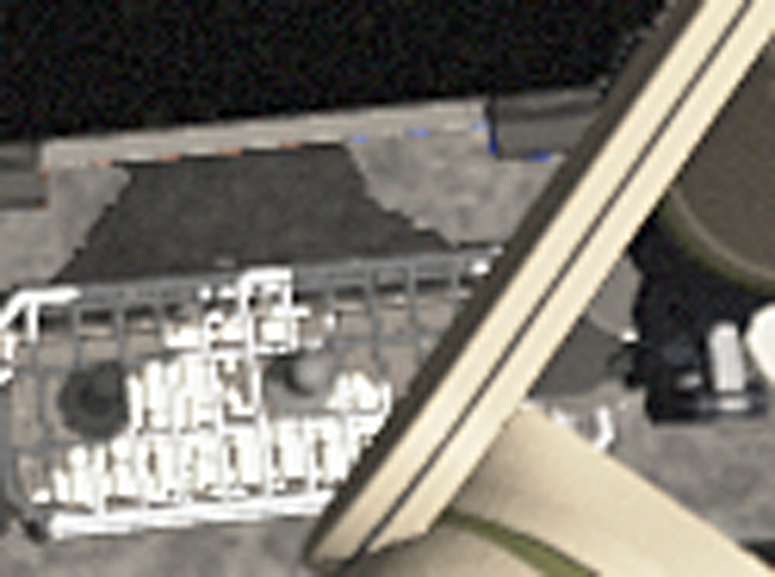

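```bash
python3 -m handwheel '{"series":[[[0,0,4,0,0,0,0],[0,0,8,0,0,0,0],[0,0,10.5,0,0,0,0],[0,0,11.3,0,0,0,0],[0,0,11.3,0,0,0,0]]]}' 40; python3 -m handwheel '{"series":[[[0,0,0.15,0,0,0,0],[0,0,0.3,0,0,0,0],[0,0,0.3,0,0,0,0]]]}' 40
```

```text
time: 14.18
tool_pos: [427.7, -316.5, 99.2]
tcp_rot: [-180.0, -0.0, 90.1]
ft_force: [-0.2, -0.4, -1.1]
finger_gap: 56.8
grip_force: 43.3
time: 14.55
tool_pos: [428.4, -317.7, 98.3]
tcp_rot: [179.9, 0.1, 90.0]
ft_force: [-4.7, 5.0, 13.9]
finger_gap: 57.2
grip_force: 45.4
```

```bash
python3 -m handwheel '{"series":[[[0,0,-0.1,0,0,0,0.7],[0,0,-0.1,0,0,0,0.82],[0,0,-0.1,0,0,0,0.82],[0,0,-3,0,0,0,0.82],[0,0,-8,0,0,0,0.82],[0,0,-13,0,0,0,1],[0,0,-13,0,0,0,1]]]}' 40; python3 - <<'E'
from h import *
go((497,328,225),90,[[0,0,11.6,0,0,0],[0,0,-13,0,0,0]])
q=snap("scene"); print("small scene",bp(q,209.4,309.4,50))
E
```

```text
time: 15.42
tool_pos: [429.5, -319.5, 231.2]
tcp_rot: [179.6, 0.3, 90.0]
ft_force: [0.1, -0.3, -0.3]
finger_gap: 85.2
grip_force: 0.0
cmd [ 427.4 -317.6  225.8] [180.   0.  90.] meas [ 429.5 -319.5  231.2] [179.6   0.3  90. ]
row [64.56  6.96  0.08] [-0.  0. -0.]
small scene [498.20481848 330.52421803  50.        ]
```

```bash
python3 -m handwheel '{"series":[[[6,0.7,0,0,0,0,1],[12,1.4,0,0,0,0,1],[18,2.1,0,0,0,0,1],[24,2.7,0,0,0,0,1],[30,3.4,0,0,0,0,1],[36,4.1,0,0,0,0,1],[42,4.7,0,0,0,0,1],[48,5.3,0,0,0,0,1],[54,5.9,0,0,0,0,1],[60,6.5,0,0,0,0,1],[64.6,7,0,0,0,0,1],[64.6,7,0,0,0,0,1]]]}' && python3 -m handwheel '{"series":[[[0,0,6,0,0,0,1],[0,0,12,0,0,0,1],[0,0,17,0,0,0,1],[0,0,20.5,0,0,0,1],[0,0,21.7,0,0,0,1],[0,0,21.7,0,0,0,1],[0,0,21.7,0,0,0,1]]]}' && python3 -m handwheel '{"series":[[[0,0,0,0,0,0,0.6],[0,0,0,0,0,0,0],[0,0,0,0,0,0,0],[0,0,0,0,0,0,0],[0,0,0,0,0,0,0],[0,0,0,0,0,0,0],[0,0,0,0,0,0,0]]]}' 45; python3 - <<'E'
from h import *
go((428,-233,170),90,[[64.6,7,0,0,0,0],[0,0,21.7,0,0,0]])
E
```

```text
time: 16.98
tool_pos: [495.9, 331.0, 222.9]
tcp_rot: [-179.8, 0.1, 90.2]
ft_force: [-0.1, 0.8, -0.1]
finger_gap: 85.5
grip_force: 0.0
time: 17.85
tool_pos: [498.8, 329.0, 10.8]
tcp_rot: [179.8, -0.1, 90.0]
ft_force: [-0.9, -0.4, -0.3]
finger_gap: 85.2
grip_force: 0.0
time: 18.73
tool_pos: [498.7, 329.1, 11.2]
tcp_rot: [179.9, -0.1, 90.0]
ft_force: [-3.7, -1.6, 10.9]
finger_gap: 55.9
grip_force: 45.5
cmd [497.4 328.4   8.8] [180.   0.  90.] meas [498.7 329.1  11.2] [ 1.799e+02 -1.000e-01  9.000e+01]
row [-56.14  -6.94 -16.12] [-0.  0. -0.]
```

```bash
python3 -m handwheel '{"series":[[[0,0,-1,0,0,0,0],[0,0,-4,0,0,0,0],[0,0,-9,0,0,0,0],[0,0,-14,0,0,0,0],[0,0,-16,0,0,0,0],[0,0,-16,0,0,0,0]]]}' 45 && python3 - <<'E'
from h import *
go((428,-233,170),90,[[0,0,-16,0,0,0]])
q=snap("scene"); snap("wrist","w6"); w=cv2.imread("pics/w6.png"); s4=q["img"]
cv2.imwrite("pics/s6.png",s4[190:355,100:320,::-1])
# old cup site should be bare worktop: mean brightness there
print(s4[305:318,205:214].mean((0,1)))
# where is a white blob in the wrist view between the fingers
g=cv2.imread("pics/w6.png",0); m=(g>150).astype(np.uint8); n,l,st,c=cv2.connectedComponentsWithStats(m[200:400,200:460]); print(st[1:][st[1:,4]>300], pj(eyes.snapshot("wrist"),cmd()[0]-[0,0,-38]))
E
```

```text
time: 19.48
tool_pos: [498.4, 329.0, 170.6]
tcp_rot: [179.8, -0.1, 90.0]
ft_force: [0.3, 1.2, -1.1]
finger_gap: 55.4
grip_force: 47.0
cmd [497.4 328.4 168.8] [180.   0.  90.] meas [498.4 329.  170.6] [ 1.798e+02 -1.000e-01  9.000e+01]
row [-56.14  -6.94  -0.12] [-0.  0. -0.]
[143.84615385 134.57264957 131.31623932]
[[  79  174   91   26 1062]] [328.77156143 363.10226775]
```

```bash
python3 -m handwheel '{"series":[[[-5,-1.2,0,0,0,0,0],[-11,-2.6,0,0,0,0,0],[-17,-4,0,0,0,0,0],[-23,-5.5,0,0,0,0,0],[-29,-6.9,0,0,0,0,0],[-35,-6.9,0,0,0,0,0],[-41,-6.9,0,0,0,0,0],[-47,-6.9,0,0,0,0,0],[-52,-6.9,0,0,0,0,0],[-56.1,-6.9,0,0,0,0,0],[-56.1,-6.9,0,0,0,0,0],[-56.1,-6.9,0,0,0,0,0]]]}' 45 && python3 -m handwheel '{"series":[[[0,0,4,0,0,0,0],[0,0,8,0,0,0,0],[0,0,11,0,0,0,0],[0,0,12.3,0,0,0,0],[0,0,12.3,0,0,0,0]]]}' 45;  python3 -m handwheel '{"series":[[[0,0,0.15,0,0,0,0],[0,0,0.15,0,0,0,0]]]}' 45
```

```text
time: 21.12
tool_pos: [427.5, -231.6, 166.9]
tcp_rot: [-179.8, -0.1, 90.0]
ft_force: [0.7, -0.1, -1.2]
finger_gap: 56.0
grip_force: 47.0
time: 21.75
tool_pos: [428.5, -231.5, 45.8]
tcp_rot: [-180.0, -0.0, 90.1]
ft_force: [0.4, -0.3, -1.9]
finger_gap: 55.9
grip_force: 51.3
time: 22.0
tool_pos: [429.1, -232.3, 45.0]
tcp_rot: [179.9, 0.0, 90.0]
ft_force: [0.7, 2.0, 3.4]
finger_gap: 55.7
grip_force: 52.0
```

```bash
python3 -m handwheel '{"series":[[[0,0,0.1,0,0,0,0],[0,0,0.1,0,0,0,0],[0,0,0.1,0,0,0,0.75],[0,0,0.1,0,0,0,0.85],[0,0,0.1,0,0,0,0.85],[0,0,-3,0,0,0,0.85],[0,0,-8,0,0,0,0.85],[0,0,-13,0,0,0,1],[0,0,-18,0,0,0,1],[0,0,-18,0,0,0,1]]]}' 45; python3 - <<'E'
from h import *
go((440,150,225),90,[[-56.1,-6.9,0,0,0,0],[0,0,12.45,0,0,0],[0,0,-18,0,0,0]])
E
```

```text
time: 23.25
tool_pos: [430.7, -234.2, 229.6]
tcp_rot: [179.6, 0.3, 90.0]
ft_force: [0.4, -0.4, -0.7]
finger_gap: 85.6
grip_force: 0.0
cmd [ 428.4 -232.6  224.3] [180.   0.  90.] meas [ 430.7 -234.2  229.6] [179.6   0.3  90. ]
row [38.26  1.16 -0.07] [-0.  0. -0.]
```

```bash
python3 -m handwheel '{"series":[[[6,0.7,0,0,0,0,1],[12,1.4,0,0,0,0,1],[18,2.1,0,0,0,0,1],[24,2.8,0,0,0,0,1],[30,3.5,0,0,0,0,1],[36,4.3,0,0,0,0,1],[42,5.1,0,0,0,0,1],[48,5.8,0,0,0,0,1],[54,6.7,0,0,0,0,1],[60,7.6,0,0,0,0,1],[62.2,7.6,0,0,0,0,1],[62.2,7.6,0,0,0,0,1]]]}' ; python3 - <<'E'
from fit import *
go((504.5,437,225),90,[[62.2,7.6,0,0,0,0]])
s=snap("wrist","w7"); c=pj(s,(504.5,437,40)); print(c)
x0,y0=(c-[75,80]).astype(int).clip(0); w,h=150,min(160,480-y0)
for th in (30,45):
    m=(s["img"][y0:y0+h,x0:x0+w].max(2)<th).astype(np.uint8); n,l,st,ce=cv2.connectedComponentsWithStats(m); i=1+st[1:,4].argmax(); print(st[i]+[x0,y0,0,0,0],ce[i]+[x0,y0])
    print(th,fit([(s,(l==i).astype(np.float32),(x0,y0))],(504.5,437)))
E
```

```text
time: 24.75
tool_pos: [503.4, 390.7, 222.2]
tcp_rot: [-179.9, 0.1, 90.1]
ft_force: [0.3, -1.4, 0.2]
finger_gap: 85.6
grip_force: 0.0
cmd [504.4 389.4 224.3] [180.   0.  90.] meas [503.4 390.7 222.2] [-1.799e+02  1.000e-01  9.010e+01]
row [ 4.76  0.01 -0.07] [-0.  0. -0.]
[330.63805687 165.81842964]
[ 299  128   69   75 4703] [332.4233468  164.40484797]
30 (array([506.3, 435.1]), np.float64(88.3), np.float64(180.4))
[ 298  127   71   77 4855] [332.55509784 164.26797116]
45 (array([506.4, 435.5]), np.float64(88.0), np.float64(117.9))
```

```bash
python3 -m handwheel '{"series":[[[4.7,0,0,0,0,0.052,1],[4.7,0,5,0,0,0.052,1],[4.7,0,10,0,0,0.052,1],[4.7,0,15,0,0,0.052,1],[4.7,0,18.4,0,0,0.052,1],[4.7,0,19.4,0,0,0.052,1],[4.7,0,19.4,0,0,0.052,1]]]}' && python3 -m handwheel '{"series":[[[0,0,0,0,0,0,0.6],[0,0,0,0,0,0,0],[0,0,0,0,0,0,0],[0,0,0,0,0,0,0],[0,0,0,0,0,0,0],[0,0,0,0,0,0,0],[0,0,0,0,0,0,0]]]}' 45
```

```text
time: 25.68
tool_pos: [504.7, 435.6, 30.5]
tcp_rot: [-180.0, 0.0, 87.0]
ft_force: [-0.5, 0.2, 0.6]
finger_gap: 85.2
grip_force: 0.0
time: 26.55
tool_pos: [506.3, 437.5, 33.5]
tcp_rot: [179.8, -0.2, 87.0]
ft_force: [0.3, -1.3, 6.8]
finger_gap: 58.0
grip_force: 47.3
```

```bash
python3 -m handwheel '{"series":[[[0,0,-1,0,0,0,0],[0,0,-4,0,0,0,0],[0,0,-9,0,0,0,0],[0,0,-14,0,0,0,0],[0,0,-14,0,0,0,0]]]}' 45 && python3 - <<'E'
from h import *
go((428,-147.5,170),87,[[4.7,0,19.4,0,0,.052],[0,0,-14,0,0,0]])
E
```

```text
time: 27.18
tool_pos: [507.3, 438.8, 178.3]
tcp_rot: [179.5, -0.4, 87.0]
ft_force: [0.4, 0.2, -0.5]
finger_gap: 57.8
grip_force: 48.0
cmd [504.4 436.4 170.3] [180.     0.    87.02] meas [507.3 438.8 178.3] [179.5  -0.4  87. ]
row [-5.871e+01 -4.600e+00  3.000e-02] [-0.  0.  0.]
```

```bash
python3 -m handwheel '{"series":[[[-5,-0.4,0,0,0,0,0],[-11,-0.9,0,0,0,0,0],[-17,-1.4,0,0,0,0,0],[-23,-1.8,0,0,0,0,0],[-29,-2.3,0,0,0,0,0],[-35,-2.8,0,0,0,0,0],[-41,-3.3,0,0,0,0,0],[-47,-3.7,0,0,0,0,0],[-53,-4.2,0,0,0,0,0],[-57,-4.5,0,0,0,0,0],[-58.7,-4.6,0,0,0,0,0],[-58.7,-4.6,0,0,0,0,0]]]}' 45 && python3 -m handwheel '{"series":[[[0,0,4,0,0,0,0],[0,0,8,0,0,0,0],[0,0,9.8,0,0,0,0],[0,0,10.2,0,0,0,0],[0,0,10.2,0,0,0,0]]]}' 45;  python3 -m handwheel '{"series":[[[0,0,0.15,0,0,0,0],[0,0,0.25,0,0,0,0],[0,0,0.25,0,0,0,0]]]}' 45
```

```text
time: 28.68
tool_pos: [427.6, -147.7, 170.0]
tcp_rot: [-180.0, -0.0, 86.9]
ft_force: [1.3, -0.2, -1.3]
finger_gap: 57.5
grip_force: 48.0
time: 29.3
tool_pos: [428.2, -145.9, 68.3]
tcp_rot: [-180.0, -0.0, 87.1]
ft_force: [0.0, -0.5, -0.0]
finger_gap: 57.9
grip_force: 48.0
time: 29.68
tool_pos: [428.8, -146.9, 67.3]
tcp_rot: [179.9, -0.0, 87.1]
ft_force: [-4.3, 4.5, 11.1]
finger_gap: 57.5
grip_force: 50.1
```

Seated with contact. Release, rise, move aside and check.

```bash
python3 -m handwheel '{"series":[[[0,0,-0.05,0,0,0,0.75],[0,0,-0.05,0,0,0,0.87],[0,0,-0.05,0,0,0,0.87],[0,0,-3,0,0,0,0.87],[0,0,-8,0,0,0,0.87],[0,0,-14,0,0,0,1],[0,0,-19,0,0,0,1],[5,0,-19,0,0,0,1],[11,0,-19,0,0,0,1],[17,0,-19,0,0,0,1],[23,0,-19,0,0,0,1],[29,0,-19,0,0,0,1]]]}' 45; python3 -m handwheel '{"series":[[[6,1.5,0,0,0,0,1],[11,3,0,0,0,0,1],[11,3,0,0,0,0,1]]]}'; python3 - <<'E'
from h import *
cmd([[-58.7,-4.6,0,0,0,0],[0,0,10.45,0,0,0],[29,0,-19,0,0,0],[11,3,0,0,0,0]])
s=snap("top"); q=snap("scene")
a=cv2.resize(s["img"][222:292,375:500],(750,420),interpolation=cv2.INTER_CUBIC)
b=cv2.resize(q["img"][190:300,370:540],(267,173))
cv2.imwrite("pics/t8.png",np.vstack([a,np.hstack([b,np.zeros((173,483,3),np.uint8)])])[:,:,::-1])
for n,y,x in (("tall",-318.5,426.7),("small",-232.9,427),("tumbler",-147.5,427.5)):
    h={"tall":133,"small":84,"tumbler":109}[n]; p=pj(s,(x,y,h)); print(n,p,(p-[375,222])*6, "tumbler px/mm",np.linalg.norm(pj(s,(x+1,y,h))-p)*6)
E
```

```text
time: 31.18
tool_pos: [442.9, 144.1, 255.9]
tcp_rot: [180.0, -0.0, 87.0]
ft_force: [0.8, -0.2, 0.3]
finger_gap: 85.2
grip_force: 0.0
time: 31.55
tool_pos: [478.5, 253.4, 254.3]
tcp_rot: [-179.9, 0.0, 87.2]
ft_force: [-0.4, -0.3, -0.7]
finger_gap: 85.6
grip_force: 0.0
tall [480.83889095 246.27228697] [635.03334568 145.6337218 ] tumbler px/mm 2.4805962051872337
small [441.51317293 253.36261744] [399.07903759 188.17570462] tumbler px/mm 2.4038284525747615
tumbler [408.51909788 254.74852619] [201.11458728 196.49115712] tumbler px/mm 2.4442357475871703
```

View pics/t8.png

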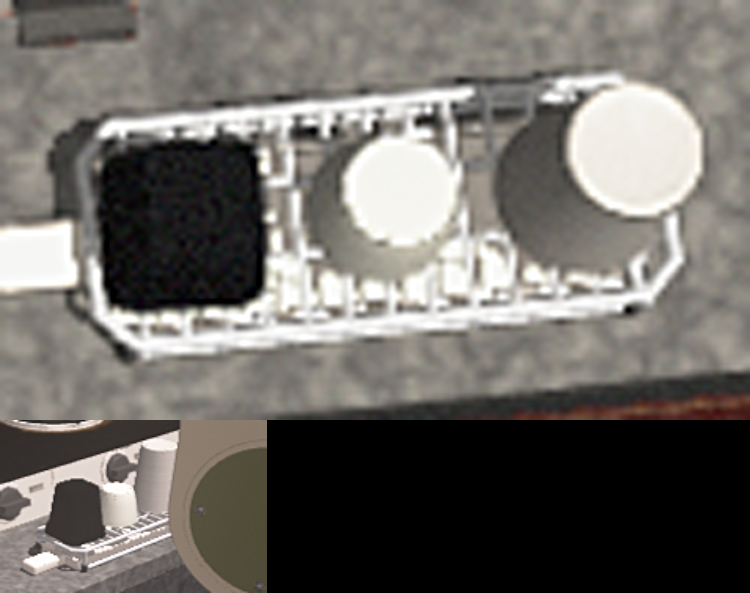

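The view shows all three seated: tall at (635,148), small at (400,191), both within about 1 mm of prediction, and the tray's tab sticking out at left. One numeric check of the tumbler and tab end remains.

```bash
python3 - <<'E'
from fit import *
s=snap("top"); t=dict(s); t["t"]=s["t"]+s["R"]@np.array([0,0,34.])
m=(s["img"][240:278,388:422].max(2)<45).astype(np.uint8); n,l,st,_=cv2.connectedComponentsWithStats(m); m=(l==1+st[1:,4].argmax()).astype(np.float32)
print(fit([(t,m,(388,240))],(428,-147)), m.sum())
row=s["img"][264,335:400].min(1); print("tab",[bp(s,335+i,264,16).round(0) for i in np.nonzero(row>215)[0][[0,-1]]])
print([ (pj(s,(600,351,99))).round(0)], status.sense()["time"])
E
```

```text
(array([ 428.3, -146.8]), np.float64(84.4), np.float64(81.9)) 703.0
tab [array([429., -60.,  16.]), array([ 425., -101.,   16.])]
[array([200., 207.])] 31.7
```

```bash
python3 -c "
from bench import r
print(r.hand_in())"
```

```text
the job is handed in; nothing more can be done
None
```

I handed in the job at about 32 s: the drip tray went home first, then the tall cup, black tumbler and small cup went mouth down over the tall, middle and short pegs, each within about 2 mm of centre, and I never touched the upright cup.

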